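# Take the left-hand hub nut off a graver-sharpening lap

### The arm

A 6-joint arm with a two-finger parallel gripper is mounted at the origin on the work surface. World frame = base frame: x ahead of the robot, y to its left, z up, the work surface at z = 0. Lengths are in mm, angles in rad, forces in N, time in s.
With the tool pointing down it reaches from about 350 to 975 mm from the base axis. Payload 7.1 kg.
Tool frame: the origin (TCP) lies on the mounting face of the last link; the fingertips stand 182 mm ahead of it and the grasp point (between the pads) lies 163 mm ahead of it (ctrl.tip_reach is the distance from the TCP to the fingertips, in mm); z points along the fingers, y is the direction in which the jaws open and shut (so a half turn about z gives the same grasp; the last joint's range is limited). The gripper opens to 88 mm and grips with 3 to 60 N. Pads are 20 mm wide; open, the fingers measure 115 mm over their backs; the gripper's body (75 mm by 178 mm) begins 61 mm behind the grasp point.
Start: joints at [1.326, 0.423, 1.63, -0, 1.089, -0.019], TCP at [139.898, 609.126, 404.675] pointing down, gripper open.
Joint ranges: [-3, 3], [-0.9, 2.11], [0.09, 2.58], [-1.31, 4.45], [0.11, 2.69], [-2.54, 2.54]. Speed limits (rad/s): [2.39, 2.39, 3.01, 3.14, 3.14, 3.14].

### API

Orientations are given as a rotation vector (axis times angle).
In Python, from workcell import ctrl gives the robot as it stands.
- The arm moves only by the tool jog_arm, never from a script. Its argument "steps" is a list that holds one entry, the list of rows, each a list of 7 numbers: the shift along the tool's x, y, z in m, then the turn, a rotation vector about the tool's x, y, z in degrees, then the gripper's target within -1 to 1 (shut at 1, half-way at 0, fully open at -1). A call has 1 to 20 rows; each row shifts and turns the commanded pose from where the row before left it, along the tool's axes as they then stand; what a row does not reach is not made up. A row lasts 1/12 s, in which the tool goes at most 41.7 mm and 7.16 degrees, less where a joint would pass 70% of its speed; a pose out of reach is approached as far as the arm can. A call is refused whole if a number of a shift passes 0.0417 or a number of a turn 7.16, either way. A call with a gripper value outside its range is refused whole. The fingers move at their own pace and stop on an object; the grip force is fixed at half the most. Time passes only in rows, so rows that do not move let the fingers close. It gives the time, the measured TCP pose, the force and the opening at its end, in the units of the state.
- ctrl.get_obs(): the state, without advancing time (a new reading comes with each control period).
- ctrl.get_image(name): name is "scene" or "side" or "wrist"; returns the picture (400x640x3 uint8, red, green, blue); there is no depth.
- ctrl.camera_info(name): a dict with "fx", "fy", "cx", "cy" (pixels), "origin" and "attitude" of the camera in the world; the wrist camera has in their place "T_tool_cam" (4x4, takes a point from camera to tool coordinates, whose origin is the TCP and whose axes are the flange's). Camera axes: x right, y down, z forward; pixel columns grow to the right and rows downward; lengths in mm; the calibration is good to about 2 mm. A picture is of the moment at which its call begins: read the wrist's pose just before it. camera_info takes no time and is no camera call.
- ctrl.close_job(): hands the job in, once; it reports no verdict.
Trained networks look in the newest picture that a camera, given by its name, has taken for a name from the list of things; names that differ only in an ending like _2 or _b are one class to them, and where a whole thing is asked for, a point or a joint stands for the part that bears it (a point fixed in the world has none). Each returns a list of dicts, best first, with "p" (0 to 1); they miss things now and then, are a little off and sometimes report something else, mostly with a low value. They report only what shows in the picture. A call takes as long as a camera call. They do not tell look-alikes from the thing itself.
- ctrl.look_for(thing, camera): "bbox" ([left, top, right, bottom] in pixels, round what is visible of it).
- ctrl.trace(thing, camera): "pixels" (400x640 bool, what is visible of it) and "bbox" ([left, top, right, bottom] in pixels, round what is visible of it).
- ctrl.landmark_of(thing, camera): "uv" ([column, row] in pixels: a listed point, or the origin of a listed thing).
The state is a dict: "t": time; "qpos": joint angles; "qvel": joint speeds; "joint_torque": joint torques, N m; "ee_pos": TCP position; "orientation": TCP orientation; "ft_force": force on the tool from outside, world axes, zero at the start; "moment": the same for the moment, N m; "width": finger opening in mm.
Only numpy, scipy, OpenCV 4.12 (cv2) and the standard library are available. Lean on these libraries where they do the work, as an engineer would, in place of code of your own. Each camera call takes 0.05 s, during which the arm holds its last target.

### The job

The brass hub nut of the sharpening lap has a left-hand (reverse) thread and is done up tight. Unscrew it until its thread is out, without forcing the thread sideways, up or down and without the gripper pressing on the lap, then lift it off the spindle and set it down gently, lying flat, in the wooden parts tray. Leave the other things on the bench alone.

Things in the scene. Friction and masses are not known exactly. Their poses are not given: they have to be found in the camera images.
- nut_center (a point): Centre (half-way up, on the axis) of the loose hub nut: a knurled straight-sided brass ring, 44 mm across, 30 mm tall, 26 mm bore open at both ends, about 0.2 kg, z up along its axis. A 30 N grip is enough to turn it. LEFT-HAND thread: turned clockwise seen from above it comes undone, climbing the coarse thread as it turns; after about three quarters of a turn the thread is out and it lifts off freely.
- spindle_tip (a point): Centre of the flat top end of the upright steel spindle in the middle of the lap; z up. The spindle is locked and cannot turn; its coarse thread is 24 mm across, its plain top end 15 mm. With the nut done up, the nut's centre is 16 mm below this point and its upper rim 1 mm below. The nut has about 1 mm of side play on the spindle.
- hone: Graver-sharpening machine, fixed: grey box housing 200 x 180 mm, 92 mm high, lap on top; origin under its middle, on the spindle's axis, on the bench; z up. A steel tool-rest post 12 mm thick stands 150 mm high at x +84, y +74 mm in its frame (collar 22 mm).
- lap: Round steel lap disc, diameter 130 mm, on the spindle of the machine. Origin as hone's; its ground upper face is 126 mm above the bench, 10 mm below the foot of the nut. Nothing may press on it.
- spindle: The fixed threaded spindle with its flange (diameter 60 mm, top 132 mm above the bench, 4 mm below the foot of the nut); between flange and nut lies a spring washer, 40 mm across, that pushes the nut up with about 20 N while it is tight and goes slack after the first quarter of a turn. Origin as hone's.
- tray: Fixed open wooden parts tray, outside 200 (x) x 170 (y) x 24 mm high, walls and floor 4 mm; origin under its middle on the bench, so its inner floor is 4 mm above the origin.
- graver: Bystander: hand graver lying on the bench, wooden mushroom handle and square steel blade, 130 mm long; origin under its middle.
- loupe: Bystander: black eye loupe, 36 mm across, 30 mm tall; origin in the middle of its underside.
- oil: Bystander: small clear oil bottle, 44 mm across, 100 mm tall; origin in the middle of its underside.
Mind the look-alikes: they are no part of the job. Of the things that look like the part that bears nut_center, the largest one is meant.

How it is judged:
By the outcome, as a careful person would: the job done as asked, in the order asked, and still so for the second after the job is handed in, with the robot touching nothing.
It also fails if it takes over 72 s, if anything falls off the work surface, if the arm or the gripper's body presses on something with over 40 N, if the wrist force passes 120 N, or if a joint passes its speed limit or range.

## Working session

There is one attempt and no reset: what is moved stays moved. The work goes in short steps, Python scripts to look and compute and a tool call to move; the robot and the scene stay as the last step left them, time stands still between calls to the robot, and variables do not carry over. Pictures are saved under pics/ and viewed, and the job is handed in when it is done.

Besides the shell and the picture viewer there is one more tool, called after "Call:" as name(argument=value, ...), one argument or row to a line, values as JSON. jog_arm: Moves the arm, as the interface text tells. Its arguments: {"type":"object","properties":{"steps":{"type":"array"}},"required":["steps"]}

```bash
ls; mkdir -p pics
python3 - <<'E'
from workcell import ctrl
import cv2
o=ctrl.get_obs();print({k:o[k] for k in o})
for n in ["scene","side","wrist"]:
    im=ctrl.get_image(n);cv2.imwrite(f"pics/{n}0.png",im[:,:,::-1])
    print(n,ctrl.camera_info(n))
    for th in ["nut_center","spindle_tip","tray","hone"]:
        try: print(th,[(r['p'],r['uv']) for r in ctrl.landmark_of(th,n)][:4])
        except Exception as e: print(e)
    print([(r['p'],r['bbox']) for r in ctrl.look_for("nut_center",n)][:5])
print(ctrl.get_obs()['t'])
E
```

```text
pics
{'t': 0.0, 'qpos': array([ 1.32600508e+00,  4.23817771e-01,  1.63070011e+00,  1.23522263e-05,
        1.08861797e+00, -1.89864568e-02]), 'qvel': array([-7.12876652e-05, -7.59805886e-04,  7.37551821e-04, -4.00715565e-04,
        7.83683913e-04,  2.26274934e-04]), 'joint_torque': array([ 1.86394165e-03, -5.44607985e+01, -2.73677373e+01,  6.44506468e-02,
        2.25281983e-02, -9.04075227e-05]), 'ee_pos': array([139.82717306, 608.86206442, 403.91192409]), 'orientation': array([-3.53925032e-01, -3.12137670e+00,  2.40057586e-03]), 'ft_force': array([-0.13981745, -0.84148235, -0.30900854]), 'moment': array([-0.00274952, -0.00576681, -0.0249669 ]), 'width': 87.37850757961996}
scene {'fx': 375.6273459238348, 'fy': 375.6273459238348, 'cx': 317.39062574742115, 'cy': 199.67679214412763, 'origin': array([1200.46550045, -474.59556147,  703.77155543]), 'attitude': array([-1.99670502, -1.01238367,  0.52343826])}
nut_center [(0.72, [234.6, 224.9]), (0.72, [290.5, 305.5]), (0.57, [406.1, 192.2])]
spindle_tip [(0.58, [233.2, 224.9]), (0.49, [232.4, 220.9])]
tray [(0.71, [245.6, 268.4]), (0.66, [
[... 390 characters left out ...]
0.55, [279.1, 196.9]), (0.51, [333.6, 153.7])]
spindle_tip [(0.54, [331.3, 149.8])]
tray [(0.92, [306.8, 293.7])]
hone [(0.88, [331.0, 201.5])]
[(0.78, [327.8, 150.1, 342.9, 164.4])]
wrist {'fx': 292.22577959582844, 'fy': 292.22577959582844, 'cx': 318.95353792701474, 'cy': 198.4931070540567, 'T_tool_cam': array([[ 7.46109609e-04, -9.59682519e-01, -2.81085230e-01,
         7.64016104e+01],
       [ 9.99999093e-01,  1.03116022e-03, -8.66205267e-04,
         6.21183801e-01],
       [ 1.12112596e-03, -2.81084329e-01,  9.59682418e-01,
         1.77519940e+01],
       [ 0.00000000e+00,  0.00000000e+00,  0.00000000e+00,
         1.00000000e+00]])}
nut_center []
spindle_tip []
tray []
hone []
[]
0.9
```

View pictures.

View pics/scene0.png

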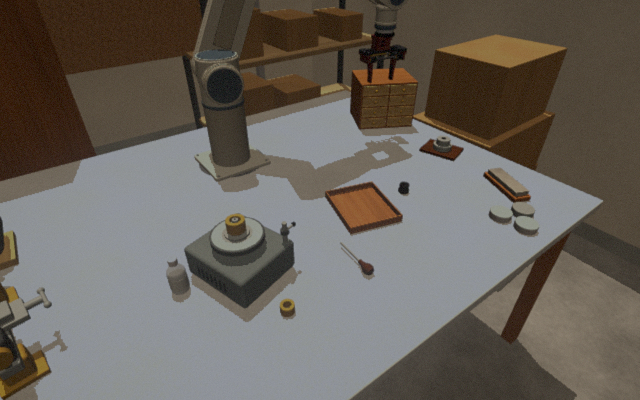

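View pics/side0.png

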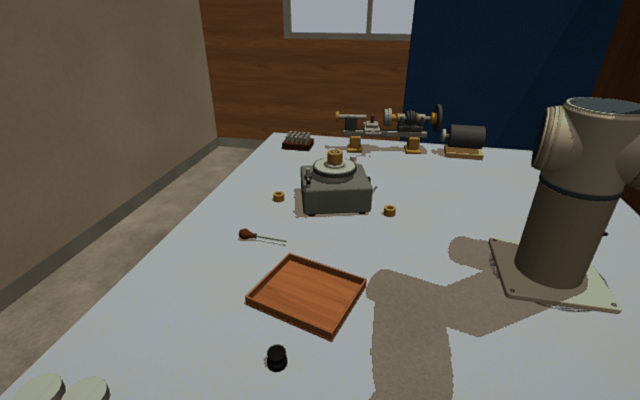

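View pics/wrist0.png

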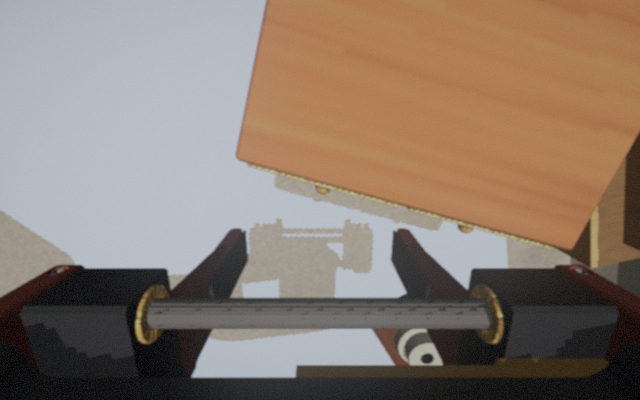

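```bash
cat > h.py <<'E'
import numpy as np,cv2
from workcell import ctrl
from scipy.spatial.transform import Rotation as R
from scipy.optimize import least_squares
def cam(n,obs=None):
    c=ctrl.camera_info(n);K=np.array([[c['fx'],0,c['cx']],[0,c['fy'],c['cy']],[0,0,1]])
    if n!='wrist': return K,R.from_rotvec(c['attitude']).as_matrix(),np.array(c['origin'])
    o=obs or ctrl.get_obs();Rt=R.from_rotvec(o['orientation']).as_matrix();T=np.array(c['T_tool_cam'])
    return K,Rt@T[:3,:3],Rt@T[:3,3]+o['ee_pos']
def ray(cm,uv):
    K,Rm,o=cm;d=Rm@np.linalg.solve(K,[uv[0],uv[1],1]);return o,d/np.linalg.norm(d)
def atz(cm,uv,z):
    o,d=ray(cm,uv);return o+d*(z-o[2])/d[2]
def tri(*rs):
    A=sum(np.eye(3)-np.outer(d,d) for o,d in rs);b=sum((np.eye(3)-np.outer(d,d))@o for o,d in rs)
    p=np.linalg.solve(A,b);return p,[np.linalg.norm((np.eye(3)-np.outer(d,d))@(p-o)) for o,d in rs]
def proj(cm,p):
    K,Rm,o=cm;q=K@(Rm.T@(np.asarray(p,float)-o));return q[:2]/q[2]
E
python3 - <<'E'
from h import *
s,d=cam('scene'),cam('side')
for n,a,b in [("nut",(234.6,224.9),(333.6,153.7)),("tip",(233.2,221),(331.3,149.8)),("nut bbox",(234.8,223.7),(335.3,157.2)),("tray",(362.7,209.6),(306.8,293.7)),("hone",(242.4,269.4),(331,201.5))]:
    print(n,tri(ray(s,a),ray(d,b)))
print(atz(s,(234.8,223.7),151),atz(d,(335.3,157.2),151))
im=ctrl.get_image('scene');
a=cv2.resize(im[190:330,160:320],None,fx=4,fy=4,interpolation=2)[:,:640]
im=ctrl.get_image('side')
cv2.imwrite('pics/c1.png',a[:,:,::-1])
b=cv2.resize(im[130:230,260:410],None,fx=5,fy=5,interpolation=2)
cv2.imwrite('pics/c2.png',b[:,:,::-1])
r=ctrl.trace('tray','scene');r2=ctrl.trace('tray','side')
for r,c in((r,s),(r2,d)):
  for q in r[:2]:
    cn,_=cv2.findContours(q['pixels'].astype('uint8'),0,2);m=max(cn,key=cv2.contourArea)
    mr=cv2.approxPolyDP(cv2.convexHull(m),6,True)[:,0]
    print(q['p'],mr.tolist(),[atz(c,p,24)[:2].round(0).tolist() for p in mr])
E
```

```text
nut (array([ 545.74678115, -232.87424231,  156.98099757]), [np.float64(1.281874291740577), np.float64(1.281874291740646)])
tip (array([ 551.02140112, -234.77710418,  170.13227858]), [np.float64(1.6308233068063942), np.float64(1.63082330680639)])
nut bbox (array([ 537.74158804, -227.45581717,  150.5257449 ]), [np.float64(1.1257082093755275), np.float64(1.12570820937556)])
tray (array([5.24880722e+02, 1.91251400e+02, 5.04346754e-01]), [np.float64(3.0215567608528406), np.float64(3.0215567608530236)])
hone (array([ 545.3332651 , -227.54755703,    3.45954032]), [np.float64(4.6061544596117665), np.float64(4.606154459611723)])
[ 536.6919331  -227.76971178  151.        ] [ 537.99811782 -224.1133817   151.        ]
0.64 [[371, 181], [402, 219], [351, 233], [325, 192]] [[447.0, 299.0], [652.0, 231.0], [612.0, 71.0], [408.0, 135.0]]
0.89 [[288, 253], [366, 279], [331, 341], [246, 304]] [[594.0, 89.0], [402.0, 141.0], [445.0, 320.0], [627.0, 268.0]]
```

View pics/c1.png

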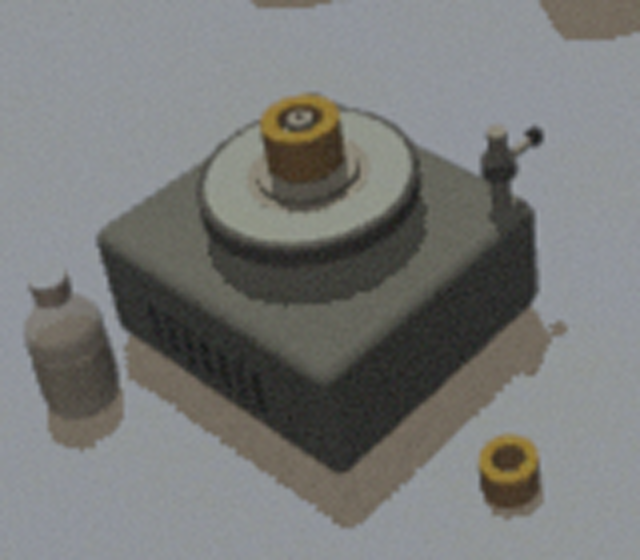

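View pics/c2.png

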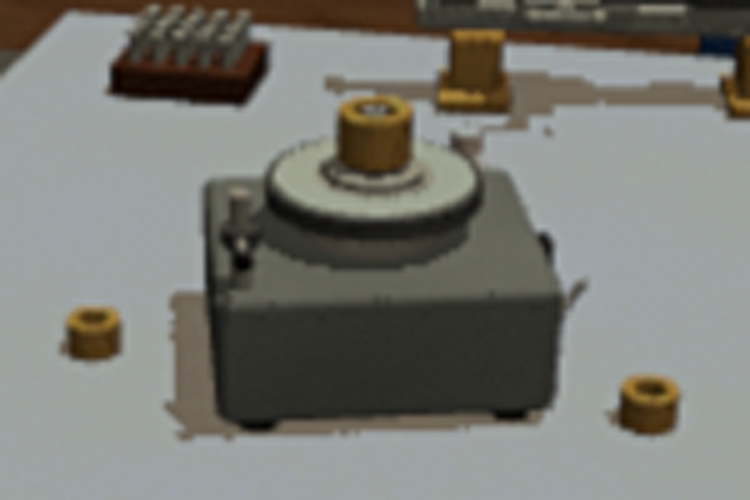

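Three brass rings: the one on the spindle at scene (235,224) / side (335,157) and two smaller ones on the bench, at scene (288,306) = side (279,197) and at side (390,211). The crops show the spindle one is clearly the largest and it sits on the lap, so it is the one meant: nut ≈ (539,-228,151), tray ≈ (523,191). I'm moving there now.

Call:
jog_arm(
  steps=[
    [[-0.0232, -0.0291, 0, 0, 0, 0, -1], [-0.0232, -0.0291, 0, 0, 0, 0, -1], [-0.0232, -0.0291, 0, 0, 0, 0, -1], [-0.0232, -0.0291, 0, 0, 0, 0, -1], [-0.0232, -0.0291, 0, 0, 0, 0, -1], [-0.0232, -0.0291, 0, 0, 0, 0, -1], [-0.0232, -0.0291, 0, 0, 0, 0, -1], [-0.0232, -0.0291, 0, 0, 0, 0, -1], [-0.0232, -0.0291, 0, 0, 0, 0, -1], [-0.0232, -0.0291, 0, 0, 0, 0, -1], [-0.0232, -0.0291, 0, 0, 0, 0, -1], [-0.0232, -0.0291, 0, 0, 0, 0, -1], [-0.0232, -0.0291, 0, 0, 0, 0, -1], [-0.0232, -0.0291, 0, 0, 0, 0, -1], [-0.0232, -0.0291, 0, 0, 0, 0, -1], [-0.0232, -0.0291, 0, 0, 0, 0, -1], [-0.0232, -0.0291, 0, 0, 0, 0, -1], [-0.0232, -0.0291, 0, 0, 0, 0, -1], [-0.0232, -0.0291, 0, 0, 0, 0, -1], [-0.0232, -0.0291, 0, 0, 0, 0, -1]],
  ],
)

```text
t: 2.77
ee_pos: [462.2, -64.0, 404.9]
orientation: [0.355, 3.121, 0.0]
ft_force: [0.4, 1.4, 0.1]
width: 87.9
```

Call:
jog_arm(
  steps=[
    [[-0.0232, -0.0291, 0, 0, 0, 0, -1], [-0.0232, -0.0291, 0, 0, 0, 0, -1], [-0.0232, -0.0291, 0, 0, 0, 0, -1], [-0.0232, -0.0291, 0, 0, 0, 0, -1], [-0.0232, -0.0291, 0, 0, 0, 0, -1], [0, 0, 0, 0, 0, 0, -1], [0, 0, 0, 0, 0, 0, -1]],
  ],
)

```text
t: 3.35
ee_pos: [542.5, -231.2, 404.3]
orientation: [-0.358, -3.121, -0.0]
ft_force: [0.3, 0.9, 0.6]
width: 88.1
```

```bash
cat > w.py <<'E'
from h import *
import sys
o=ctrl.get_obs();print(o['t'],o['qpos'].round(3),o['ee_pos'].round(1),o['orientation'].round(4),o['ft_force'].round(1),o['moment'].round(2),o['width'])
im=ctrl.get_image('wrist');cv2.imwrite(f'pics/{sys.argv[1]}.png',im[:,:,::-1])
c=cam('wrist',o)
for th,z in (('nut_center',151),('spindle_tip',167)):
    for r in ctrl.landmark_of(th,'wrist')[:3]: print(th,r['p'],r['uv'],atz(c,r['uv'],z).round(1))
E
python3 w.py w1
```

```text
3.35 [-0.423  0.372  1.71   0.     1.059 -1.766] [ 542.5 -231.2  404.3] [-3.5780e-01 -3.1209e+00 -2.0000e-04] [0.3 0.9 0.6] [ 0.03  0.03 -0.04] 88.07555696575032
nut_center 0.92 [318.8, 17.9] [ 405. -199.  151.]
nut_center 0.66 [363.6, 286.1] [ 626.5 -208.   151. ]
nut_center 0.65 [320.8, 207.3] [ 543.3 -229.3  151. ]
spindle_tip 0.6 [318.9, 214.7] [ 543.9 -231.1  167. ]
```

View pics/w1.png

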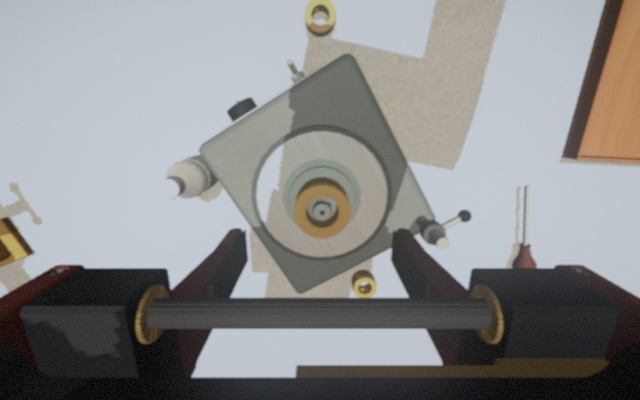

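```bash
cat > fit.py <<'E'
from h import *
import sys
o=ctrl.get_obs();im=ctrl.get_image('wrist');c=cam('wrist',o)
cv2.imwrite(f'pics/{sys.argv[1]}.png',cv2.resize(im[150:270,250:400],None,fx=5,fy=5,interpolation=2)[:,:,::-1])
best=[r for r in ctrl.trace('nut_center','wrist')]
for r in best[:4]:
    m=r['pixels'];cn,_=cv2.findContours(m.astype('uint8'),0,2);k=max(cn,key=cv2.contourArea)
    print(r['p'],r['bbox'],cv2.contourArea(k))
hsv=cv2.cvtColor(im,cv2.COLOR_RGB2HSV);g=cv2.inRange(hsv,(12,110,60),(35,255,255))
n,l,st,ce=cv2.connectedComponentsWithStats(g)
for i in range(1,n):
    if st[i,4]>300 and st[i,1]<290: print(st[i],ce[i])
E
python3 fit.py c3
```

```text
0.82 [292.0, 178.1, 346.6, 238.3] 2551.0
0.69 [302.0, 1.4, 332.2, 40.2] 936.5
0.58 [347.9, 270.0, 373.1, 296.5] 534.5
[ 575    0   65  165 6861] [616.54438129  95.67395423]
[ 292  186   54   54 1435] [318.68571429 212.42787456]
[  0 219  29  47 774] [  9.85788114 244.374677  ]
```

View pics/c3.png

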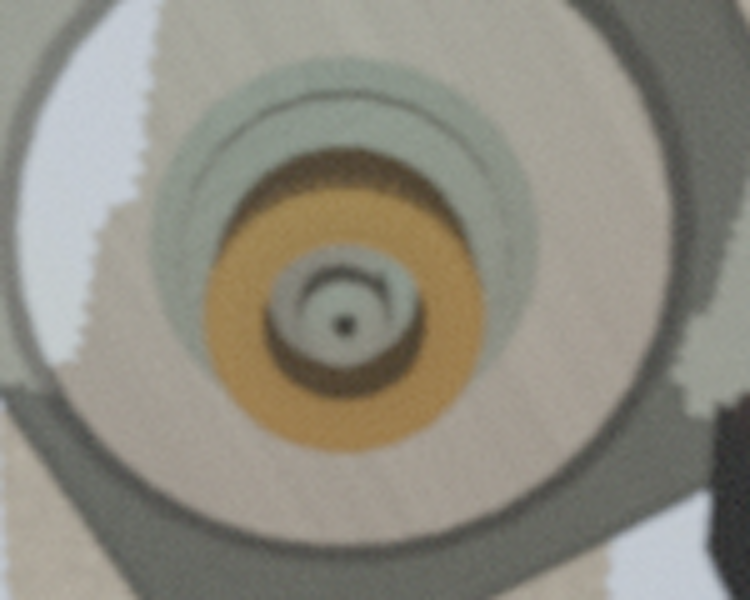

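The crop confirms it: the thick ring round the spindle, spanning 292–346 × 187–240 px, top centre (319,214), which gives an axis of about (543.7,-231). Next I turn the tool to the start of the wrist range and come partway down.

Call:
jog_arm(
  steps=[
    [[-0.0011, 0.0002, 0, 0, 0, 0, -1], [0, 0, 0, 0, 0, -6.25, -1], [0, 0, 0, 0, 0, -6.25, -1], [0, 0, 0, 0, 0, -6.25, -1], [0, 0, 0, 0, 0, -6.25, -1], [0, 0, 0, 0, 0, -6.25, -1], [0, 0, 0, 0, 0, -6.25, -1], [0, 0, 0.02, 0, 0, 0, -1], [0, 0, 0.02, 0, 0, 0, -1], [0, 0, 0, 0, 0, 0, -1], [0, 0, 0, 0, 0, 0, -1]],
  ],
)

```text
t: 4.52
ee_pos: [543.2, -229.1, 364.2]
orientation: [0.669, -3.068, -0.002]
ft_force: [0.6, 0.2, 0.4]
width: 87.9
```

```bash
python3 w.py w2; python3 fit.py c4
```

```text
4.5167 [-0.419  0.421  1.741  0.     0.982 -2.42 ] [ 543.2 -229.1  364.2] [ 6.6890e-01 -3.0678e+00 -2.0000e-03] [0.6 0.2 0.4] [-0.01 -0.05 -0.01] 87.9343597430514
nut_center 0.95 [422.4, 47.7] [ 412.8 -219.6  151. ]
nut_center 0.57 [316.7, 224.3] [ 543.6 -230.4  151. ]
nut_center 0.52 [318.3, 179.2] [ 513.2 -243.   151. ]
spindle_tip 0.67 [318.6, 233.8] [ 543.5 -228.9  167. ]
0.83 [405.4, 24.1, 446.0, 64.5] 1204.0
0.67 [271.6, 288.6, 293.8, 298.8] 174.5
0.6 [288.8, 187.7, 356.0, 260.8] 3757.5
[ 290  197   66   63 2125] [322.66211765 228.184     ]
[ 586  222   54   77 2202] [620.74205268 261.54768392]
[134 286  30  58 678] [144.90117994 318.03834808]
```

View pics/w2.png

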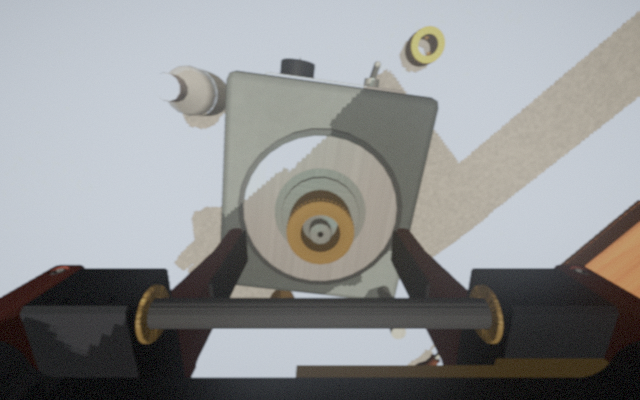

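Run:
```python
from h import *
for i in range(3):
    o=ctrl.get_obs();ctrl.get_image('wrist');print(o['t'],o['ee_pos'].round(2),o['qpos'].round(4))
```

```text
4.7667 [ 543.76 -229.83  365.88] [-0.4201  0.4193  1.7387  0.      0.9816 -2.4197]
4.8167 [ 543.7  -229.88  365.73] [-0.4202  0.4195  1.7389 -0.      0.9815 -2.4197]
4.8667 [ 543.62 -229.88  365.53] [-4.2020e-01  4.1970e-01  1.7391e+00 -1.0000e-04  9.8140e-01 -2.4197e+00]
```

Call:
jog_arm(
  steps=[
    [[0, 0, 0, 0, 0, 7.1, -1], [0, 0, 0, 0, 0, 7.1, -1], [0, 0, 0, 0, 0, 7.1, -1], [0, 0, 0, 0, 0, 7.1, -1], [0, 0, 0, 0, 0, 7.1, -1], [0, 0, 0, 0, 0, 7.1, -1], [0, 0, 0, 0, 0, 7.1, -1], [0, 0, 0, 0, 0, 7.1, -1], [0, 0, 0, 0, 0, 7.1, -1], [0, 0, 0, 0, 0, 7.1, -1], [0, 0, 0, 0, 0, 7.1, -1], [0, 0, 0, 0, 0, 7.1, -1], [0, 0, 0, 0, 0, 7.1, -1], [0, 0, 0, 0, 0, 7.1, -1], [0, 0, 0, 0, 0, 7.1, -1], [0, 0, 0, 0, 0, 7.1, -1], [0, 0, 0, 0, 0, 7.1, -1], [0, 0, 0, 0, 0, 7.1, -1], [0, 0, 0, 0, 0, 0, -1], [0, 0, 0, 0, 0, 0, -1]],
  ],
)

```text
t: 6.58
ee_pos: [543.4, -229.9, 364.9]
orientation: [2.459, 1.955, 0.0]
ft_force: [-0.1, -0.1, 0.0]
width: 87.8
```

Call:
jog_arm(
  steps=[
    [[0, 0, 0, 0, 0, 7.1, -1], [0, 0, 0, 0, 0, 7.1, -1], [0, 0, 0, 0, 0, 7.1, -1], [0, 0, 0, 0, 0, 7.1, -1], [0, 0, 0, 0, 0, 7.1, -1], [0, 0, 0, 0, 0, 7.1, -1], [0, 0, 0, 0, 0, 7.1, -1], [0, 0, 0, 0, 0, 0, -1], [0, 0, 0, 0, 0, 0, -1], [0, 0, 0, 0, 0, 0, -1]],
  ],
)

```text
t: 7.42
ee_pos: [543.4, -229.8, 364.7]
orientation: [3.052, 0.743, 0.0]
ft_force: [0.5, -0.6, -0.1]
width: 87.7
```

```bash
python3 w.py w3; python3 fit.py c5
```

```text
7.4167 [-0.42   0.421  1.74  -0.     0.981  0.673] [ 543.4 -229.8  364.7] [3.0524e+00 7.4300e-01 1.0000e-04] [ 0.5 -0.6 -0.1] [-0.01  0.13 -0.04] 87.69473210226441
nut_center 0.77 [318.1, 229.0] [ 541.  -230.6  151. ]
nut_center 0.6 [373.3, 26.8] [ 671.3 -200.2  151. ]
spindle_tip 0.84 [313.6, 239.3] [ 538.9 -228.3  167. ]
0.83 [355.1, 5.5, 391.4, 46.9] 1155.5
0.71 [281.9, 193.7, 350.0, 266.3] 3720.5
0.43 [233.5, 285.9, 240.7, 296.5] 68.5
[   0    0   47   78 1865] [15.17640751 25.96246649]
[ 284  203   65   64 2126] [315.66980245 234.08325494]
[134 287  27  58 654] [144.04740061 322.08409786]
```

View pics/c5.png

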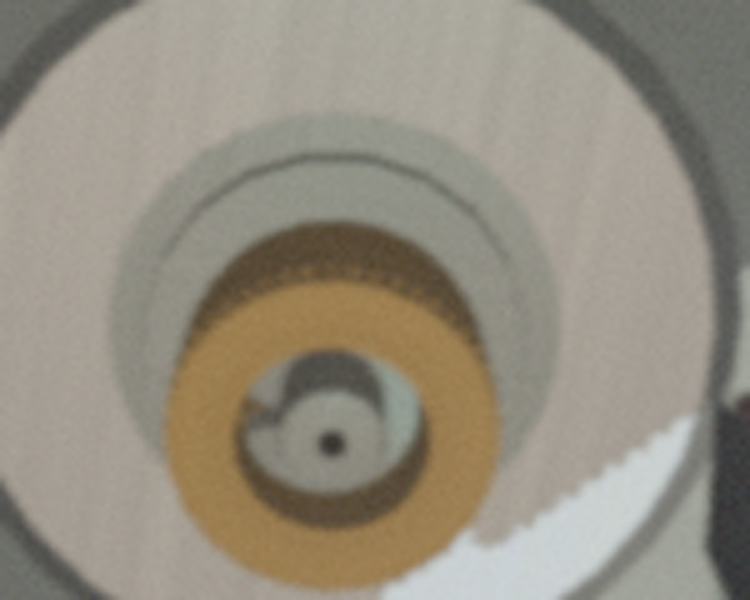

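View pics/c4.png

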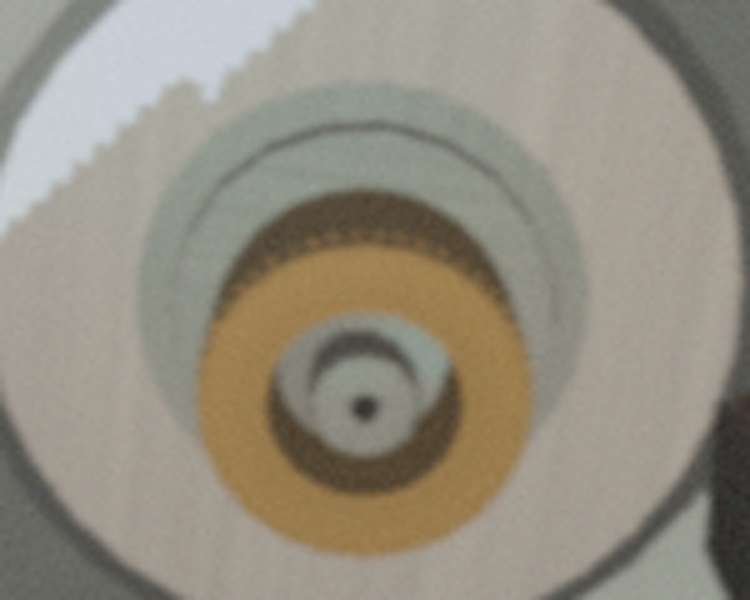

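Run:
```python
from h import *
r=R.from_rotvec
oB={'ee_pos':np.array([543.65,-229.8,365.4]),'orientation':np.array([0.669,-3.068,-.002])}
oC=dict(ctrl.get_obs())
B=atz(cam('wrist',oB),(322.8,231.6),167);C=atz(cam('wrist',oC),(316.2,238.8),167)
print(B,C,oC['ee_pos'])
oA={'ee_pos':np.array([542.5,-231.2,404.3]),'orientation':np.array([-3.5780e-01,-3.1209,-2.0000e-04])}
A=atz(cam('wrist',oA),(318.6,214.6),167);print(A)
obs=[(A,oA),(B,oB),(C,oC)]
# ring centres @166
M=[];y=[]
for P,o in obs:
    Rm=r(o['orientation']).as_matrix()[:2,:2];M.append(np.hstack([np.eye(2),-Rm]));y.append(P[:2])
s=np.linalg.lstsq(np.vstack(M),np.hstack(y),rcond=None);print(s[0],np.vstack(M)@s[0]-np.hstack(y))
```

```text
[ 540.42435413 -227.95500467  167.        ] [ 540.02904413 -229.64541891  167.        ] [ 543.42554044 -229.80799111  364.6639495 ]
[ 542.23825238 -231.19429799  167.        ]
[ 5.40554664e+02 -2.29517918e+02  1.02579662e+00 -3.23551743e-02] [-0.67708481  1.47573976  1.04951239 -1.10643559 -0.37242758 -0.36930417]
```

Call:
jog_arm(
  steps=[
    [[-0.0023, -0.0022, 0, 0, 0, 0, -1], [0, 0, 0, 0, 0, 0, -1], [0, 0, 0, 0, 0, 0, -1], [0, 0, 0, 0, 0, 0, -1], [0, 0, 0, 0, 0, 0, -1]],
  ],
)

```text
t: 8.08
ee_pos: [540.4, -228.9, 364.7]
orientation: [3.054, 0.735, 0.0]
ft_force: [-0.0, 0.2, 0.3]
width: 87.7
```

```bash
python3 fit.py c6; python3 -c "
from h import *
print(ctrl.get_obs()['ee_pos'],ctrl.get_obs()['t'])"
```

```text
0.82 [356.5, 0.0, 393.7, 43.8] 1215.0
0.62 [285.7, 192.5, 352.7, 263.4] 3916.0
[   0    0   46   80 1891] [15.13643575 26.40137493]
[ 287  199   65   65 2153] [318.94147701 230.68555504]
[134 289  27  55 687] [144.33042213 321.13245997]
[ 540.38593683 -228.90751234  364.69414058] 8.1833
```

Call:
jog_arm(
  steps=[
    [[0, 0, 0, 0, 0, -7.1, -1], [0, 0, 0, 0, 0, -7.1, -1], [0, 0, 0, 0, 0, -7.1, -1], [0, 0, 0, 0, 0, -7.1, -1], [0, 0, 0, 0, 0, -7.1, -1], [0, 0, 0, 0, 0, -7.1, -1], [0, 0, 0, 0, 0, -7.1, -1], [0, 0, 0, 0, 0, -7.1, -1], [0, 0, 0, 0, 0, -7.1, -1], [0, 0, 0, 0, 0, -7.1, -1], [0, 0, 0, 0, 0, -7.1, -1], [0, 0, 0, 0, 0, -7.1, -1], [0, 0, 0, 0, 0, -7.1, -1], [0, 0, 0, 0, 0, -7.1, -1], [0, 0, 0, 0, 0, -7.1, -1], [0, 0, 0, 0, 0, -7.1, -1], [0, 0, 0, 0, 0, -7.1, -1], [0, 0, 0, 0, 0, -7.1, -1]],
  ],
)

```text
t: 9.68
ee_pos: [540.4, -228.9, 364.7]
orientation: [0.674, 3.068, -0.0]
ft_force: [-0.5, 0.0, -0.1]
width: 88.1
```

Call:
jog_arm(
  steps=[
    [[0, 0, 0, 0, 0, -7.1, -1], [0, 0, 0, 0, 0, -7.1, -1], [0, 0, 0, 0, 0, -7.1, -1], [0, 0, 0, 0, 0, -7.1, -1], [0, 0, 0, 0, 0, -7.1, -1], [0, 0, 0, 0, 0, -7.1, -1], [0, 0, 0, 0, 0, -7.1, -1], [0, 0, 0, 0, 0, 0, -1], [0, 0, 0, 0, 0, 0, -1], [0, 0, 0, 0, 0, 0, -1], [0, 0, 0, 0, 0, 0, -1]],
  ],
)

```text
t: 10.6
ee_pos: [540.4, -228.9, 364.7]
orientation: [0.664, -3.071, -0.0]
ft_force: [0.9, -0.6, 0.2]
width: 87.7
```

```bash
python3 fit.py c7; python3 -c "
from h import *
o=ctrl.get_obs();print(o['ee_pos'],o['qpos'],o['t'])
a=cv2.imread('pics/c6.png');b=cv2.imread('pics/c7.png');cv2.imwrite('pics/c67.png',cv2.resize(np.hstack([a[100:],b[100:]]),None,fx=.53,fy=.53))"
```

```text
0.96 [403.7, 32.0, 441.6, 69.0] 1193.0
0.7 [271.3, 292.7, 294.5, 297.7] 125.5
0.59 [284.8, 192.4, 355.9, 267.0] 3813.5
[ 287  202   65   63 2145] [319.01258741 233.23682984]
[ 585  222   55   77 2180] [620.94724771 261.86284404]
[134 287  26  58 634] [144.01892744 320.02681388]
[ 540.37094899 -228.90569631  364.67609824] [-4.20966164e-01  4.16395481e-01  1.74686949e+00 -2.33224157e-05
  9.78327763e-01 -2.41899047e+00] 10.7
```

View pics/c67.png

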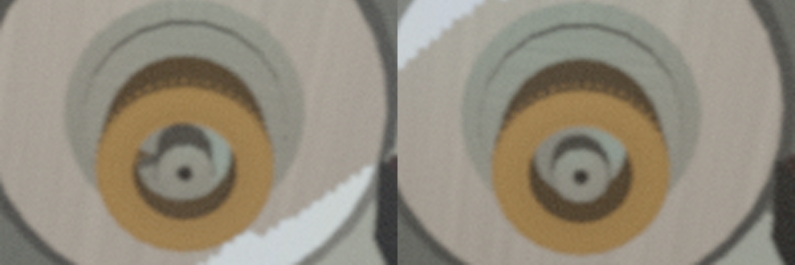

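Dot in both views now within ~1 px of the same spot, so the tool axis is on the spindle to ~0.4 mm. I trim it, go down and grip.

Call:
jog_arm(
  steps=[
    [[-0.0004, -0.0002, 0.01, 0, 0, 0, -1], [0, 0, 0.01, 0, 0, 0, -1], [0, 0, 0.01, 0, 0, 0, -1], [0, 0, 0.01, 0, 0, 0, -1], [0, 0, 0.004, 0, 0, 0, -1], [0, 0, 0, 0, 0, 0, -1], [0, 0, 0, 0, 0, 0, -1], [0, 0, 0, 0, 0, 0, -1]],
  ],
)

```text
t: 11.37
ee_pos: [541.0, -229.0, 320.9]
orientation: [-0.668, 3.069, -0.0]
ft_force: [-0.2, 0.2, 0.3]
width: 87.9
```

Run:
```python
from h import *
o=ctrl.get_obs();print(o['t'],o['ee_pos'].round(1),o['ft_force'].round(1))
im=ctrl.get_image('wrist');cv2.imwrite('pics/w4.png',im[:,:,::-1])
for n,(x,y) in (('scene',(235,224)),('side',(335,160))):
    im=ctrl.get_image(n);cv2.imwrite(f'pics/{n}4.png',cv2.resize(im[y-50:y+50,x-65:x+65],None,fx=6,fy=6,interpolation=2)[:,:,::-1])
```

```text
11.3667 [ 541.  -229.   320.9] [-0.2  0.2  0.3]
```

View pics/side4.png

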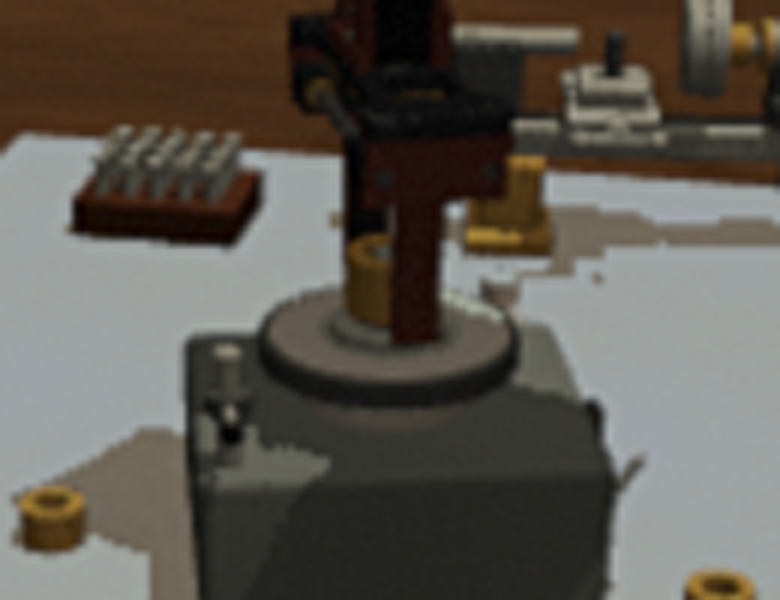

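View pics/scene4.png

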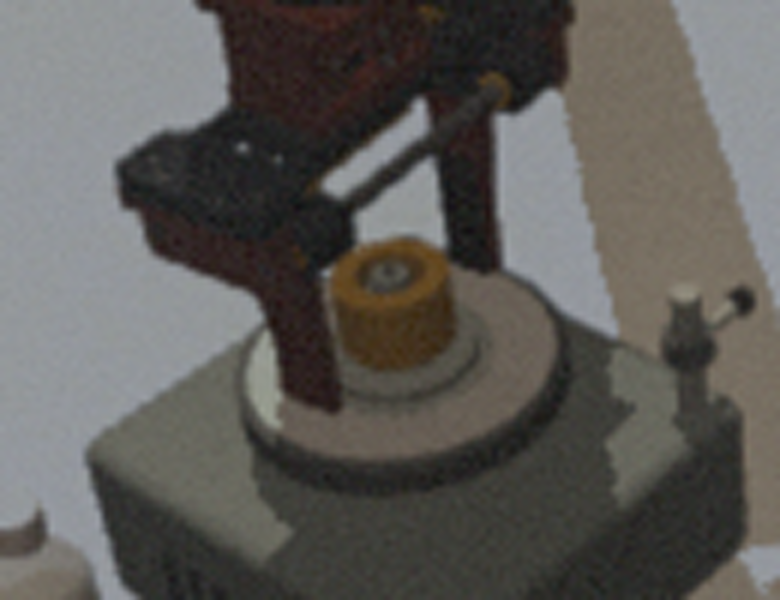

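View pics/w4.png

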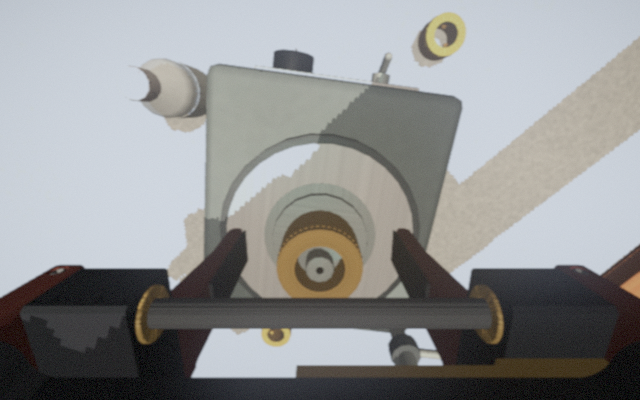

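Call:
jog_arm(
  steps=[
    [[0, 0, 0, 0, 0, 0, 1], [0, 0, 0, 0, 0, 0, 1], [0, 0, 0, 0, 0, 0, 1], [0, 0, 0, 0, 0, 0, 1], [0, 0, 0, 0, 0, 0, 1], [0, 0, 0, 0, 0, 0, 1], [0, 0, 0, 0, 0, 0, 1], [0, 0, 0, 0, 0, 0, 1], [0, 0, 0, 0, 0, 0, 1], [0, 0, 0, 0, 0, 0, 1]],
  ],
)

```text
t: 12.35
ee_pos: [540.8, -228.9, 320.7]
orientation: [0.668, -3.07, 0.0]
ft_force: [-0.1, -0.4, 0.2]
width: 43.4
```

```bash
cat > s.py <<'E'
from h import *
o=ctrl.get_obs();print(round(o['t'],2),o['ee_pos'].round(2),'q6 %.3f'%o['qpos'][5],'F',o['ft_force'].round(1),'M',o['moment'].round(2),'w %.2f'%o['width'])
E
python3 s.py
```

```text
12.35 [ 540.81 -228.9   320.67] q6 -2.420 F [-0.1 -0.4  0.2] M [0.03 0.02 0.06] w 43.41
```

Call:
jog_arm(
  steps=[
    [[0, 0, -0.0001, 0, 0, 5, 1], [0, 0, -0.0001, 0, 0, 5, 1], [0, 0, -0.0001, 0, 0, 5, 1], [0, 0, 0, 0, 0, 0, 1], [0, 0, 0, 0, 0, 0, 1]],
  ],
)

```text
t: 12.77
ee_pos: [540.9, -228.9, 321.1]
orientation: [-0.265, 3.13, -0.0]
ft_force: [0.3, 0.2, 1.1]
width: 43.7
```

```bash
python3 s.py
```

```text
12.77 [ 540.89 -228.95  321.12] q6 -2.161 F [0.3 0.2 1.1] M [ 0.03  0.07 -0.15] w 43.72
```

Call:
jog_arm(
  steps=[
    [[0, 0, -0.0001, 0, 0, 5, 1], [0, 0, -0.0001, 0, 0, 5, 1], [0, 0, -0.0001, 0, 0, 5, 1], [0, 0, -0.0001, 0, 0, 5, 1], [0, 0, 0, 0, 0, 0, 1], [0, 0, 0, 0, 0, 0, 1]],
  ],
)

```text
t: 13.27
ee_pos: [541.0, -229.0, 321.6]
orientation: [0.279, 3.128, -0.0]
ft_force: [1.0, 0.1, 2.2]
width: 43.6
```

```bash
python3 s.py
python3 - <<'E'
from h import *
im=ctrl.get_image('wrist');cv2.imwrite('pics/w5.png',cv2.resize(im[190:310,230:410],None,fx=4,fy=4,interpolation=2)[:,:,::-1])
E
```

```text
13.27 [ 540.99 -229.01  321.57] q6 -1.813 F [1.  0.1 2.2] M [-0.11 -0.16 -0.02] w 43.62
```

View pics/w5.png

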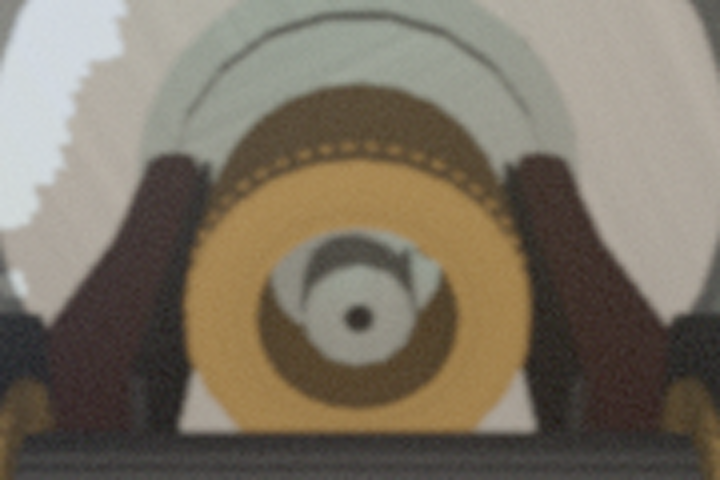

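Fz is rising slowly (+2 N up on the tool), so the nut climbs faster than the tool's 7.2 mm/turn. I raise the rate to about 10 mm/turn.

Call:
jog_arm(
  steps=[
    [[0, 0, -0.0003, 0, 0, 5, 1], [0, 0, -0.00014, 0, 0, 5, 1], [0, 0, -0.00014, 0, 0, 5, 1], [0, 0, -0.00014, 0, 0, 5, 1], [0, 0, -0.00014, 0, 0, 5, 1], [0, 0, -0.00014, 0, 0, 5, 1], [0, 0, 0, 0, 0, 0, 1], [0, 0, 0, 0, 0, 0, 1]],
  ],
)

```text
t: 13.98
ee_pos: [540.7, -228.8, 322.2]
orientation: [-1.079, -2.95, -0.0]
ft_force: [-0.9, 1.2, 0.5]
width: 43.6
```

```bash
python3 s.py
```

```text
13.98 [ 540.65 -228.84  322.17] q6 -1.290 F [-0.9  1.2  0.5] M [-0.03  0.   -0.02] w 43.64
```

Call:
jog_arm(
  steps=[
    [[0, 0, -0.00013, 0, 0, 5, 1], [0, 0, -0.00013, 0, 0, 5, 1], [0, 0, -0.00013, 0, 0, 5, 1], [0, 0, -0.00013, 0, 0, 5, 1], [0, 0, -0.00013, 0, 0, 5, 1], [0, 0, -0.00013, 0, 0, 5, 1], [0, 0, 0, 0, 0, 0, 1], [0, 0, 0, 0, 0, 0, 1]],
  ],
)

```text
t: 14.65
ee_pos: [540.6, -228.8, 322.8]
orientation: [-1.805, -2.571, 0.0]
ft_force: [0.0, -0.2, -2.6]
width: 44.0
```

```bash
python3 s.py;python3 - <<'E'
from h import *
im=ctrl.get_image('wrist');cv2.imwrite('pics/w6.png',cv2.resize(im[190:310,230:410],None,fx=4,fy=4,interpolation=2)[:,:,::-1])
E
```

```text
14.65 [ 540.6  -228.83  322.78] q6 -0.767 F [ 0.  -0.2 -2.6] M [-0.1   0.06 -0.04] w 43.98
```

View pics/w6.png

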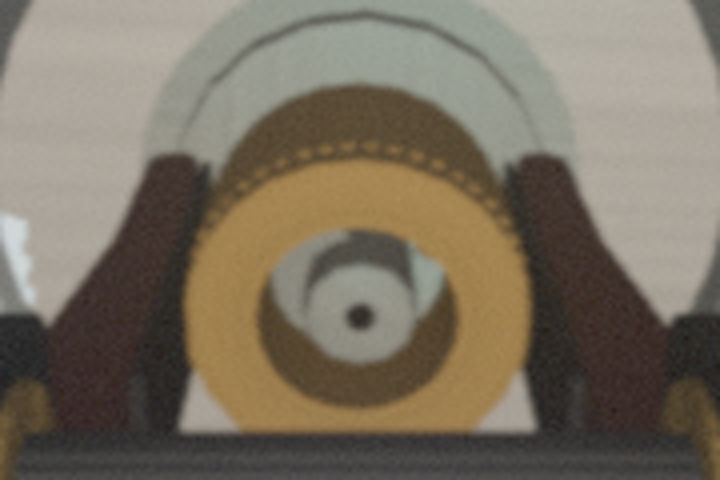

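Call:
jog_arm(
  steps=[
    [[0, 0, -0.0001, 0, 0, 5, 1], [0, 0, -0.0001, 0, 0, 5, 1], [0, 0, -0.0001, 0, 0, 5, 1], [0, 0, -0.0001, 0, 0, 5, 1], [0, 0, -0.0001, 0, 0, 5, 1], [0, 0, -0.0001, 0, 0, 5, 1], [0, 0, 0, 0, 0, 0, 1], [0, 0, 0, 0, 0, 0, 1]],
  ],
)

```text
t: 15.37
ee_pos: [540.7, -228.9, 323.6]
orientation: [-2.409, -2.016, 0.0]
ft_force: [0.1, 0.6, -2.0]
width: 43.8
```

```bash
python3 s.py
```

```text
15.37 [ 540.73 -228.88  323.64] q6 -0.243 F [ 0.1  0.6 -2. ] M [-0.1   0.08  0.02] w 43.80
```

Call:
jog_arm(
  steps=[
    [[0, 0, -0.00011, 0, 0, 5, 1], [0, 0, -0.00011, 0, 0, 5, 1], [0, 0, -0.00011, 0, 0, 5, 1], [0, 0, -0.00011, 0, 0, 5, 1], [0, 0, -0.00011, 0, 0, 5, 1], [0, 0, -0.00011, 0, 0, 5, 1], [0, 0, 0, 0, 0, 0, 1], [0, 0, 0, 0, 0, 0, 1]],
  ],
)

```text
t: 16.03
ee_pos: [540.8, -228.9, 324.4]
orientation: [-2.849, -1.324, 0.0]
ft_force: [-0.4, 0.4, -2.5]
width: 43.4
```

```bash
python3 s.py
```

```text
16.03 [ 540.78 -228.89  324.39] q6 0.280 F [-0.4  0.4 -2.5] M [-0.04  0.11  0.02] w 43.41
```

Call:
jog_arm(
  steps=[
    [[0, 0, -0.00012, 0, 0, 5, 1], [0, 0, -0.00012, 0, 0, 5, 1], [0, 0, -0.00012, 0, 0, 5, 1], [0, 0, -0.00012, 0, 0, 5, 1], [0, 0, -0.00012, 0, 0, 5, 1], [0, 0, -0.00012, 0, 0, 5, 1], [0, 0, 0, 0, 0, 0, 1], [0, 0, 0, 0, 0, 0, 1]],
  ],
)

```text
t: 16.7
ee_pos: [540.9, -228.9, 325.2]
orientation: [3.094, 0.542, 0.0]
ft_force: [0.4, -0.3, -0.6]
width: 43.8
```

```bash
python3 s.py
```

```text
16.7 [ 540.86 -228.94  325.24] q6 0.803 F [ 0.4 -0.3 -0.6] M [-0.09  0.11 -0.01] w 43.81
```

Call:
jog_arm(
  steps=[
    [[0, 0, -0.00012, 0, 0, 5, 1], [0, 0, -0.00012, 0, 0, 5, 1], [0, 0, -0.00012, 0, 0, 5, 1], [0, 0, -0.00012, 0, 0, 5, 1], [0, 0, -0.00012, 0, 0, 5, 1], [0, 0, -0.00012, 0, 0, 5, 1], [0, 0, 0, 0, 0, 0, 1], [0, 0, 0, 0, 0, 0, 1]],
  ],
)

```text
t: 17.37
ee_pos: [540.9, -229.0, 326.1]
orientation: [3.129, -0.277, 0.001]
ft_force: [0.6, -0.1, 0.9]
width: 43.7
```

```bash
python3 s.py
```

```text
17.37 [ 540.95 -228.96  326.11] q6 1.327 F [ 0.6 -0.1  0.9] M [-0.01  0.15 -0.02] w 43.67
```

Call:
jog_arm(
  steps=[
    [[0, 0, -0.0002, 0, 0, 5, 1], [0, 0, -0.00014, 0, 0, 5, 1], [0, 0, -0.00014, 0, 0, 5, 1], [0, 0, -0.00014, 0, 0, 5, 1], [0, 0, -0.00014, 0, 0, 5, 1], [0, 0, -0.00014, 0, 0, 5, 1], [0, 0, 0, 0, 0, 0, 1], [0, 0, 0, 0, 0, 0, 1]],
  ],
)

```text
t: 18.03
ee_pos: [540.9, -229.0, 327.0]
orientation: [-2.951, 1.078, -0.001]
ft_force: [0.2, 0.1, 1.7]
width: 43.7
```

```bash
python3 s.py
```

```text
18.03 [ 540.94 -228.95  327.01] q6 1.850 F [0.2 0.1 1.7] M [ 0.05  0.15 -0.09] w 43.67
```

Call:
jog_arm(
  steps=[
    [[0, 0, -0.0003, 0, 0, 5, 1], [0, 0, -0.00015, 0, 0, 5, 1], [0, 0, -0.00015, 0, 0, 5, 1], [0, 0, -0.00015, 0, 0, 5, 1], [0, 0, -0.00015, 0, 0, 5, 1], [0, 0, -0.00015, 0, 0, 5, 1], [0, 0, 0, 0, 0, 0, 1], [0, 0, 0, 0, 0, 0, 1]],
  ],
)

```text
t: 18.7
ee_pos: [540.9, -229.0, 328.0]
orientation: [-2.572, 1.805, -0.001]
ft_force: [0.6, 0.1, 2.0]
width: 43.5
```

```bash
python3 s.py;python3 - <<'E'
from h import *
im=ctrl.get_image('wrist');cv2.imwrite('pics/w7.png',cv2.resize(im[190:310,230:410],None,fx=4,fy=4,interpolation=2)[:,:,::-1])
x,y=335,160
im=ctrl.get_image('side');cv2.imwrite('pics/side7.png',cv2.resize(im[y-50:y+50,x-65:x+65],None,fx=6,fy=6,interpolation=2)[:,:,::-1])
E
```

```text
18.7 [ 540.9  -228.97  328.  ] q6 2.374 F [0.6 0.1 2. ] M [0.06 0.15 0.01] w 43.47
```

View pics/w7.png

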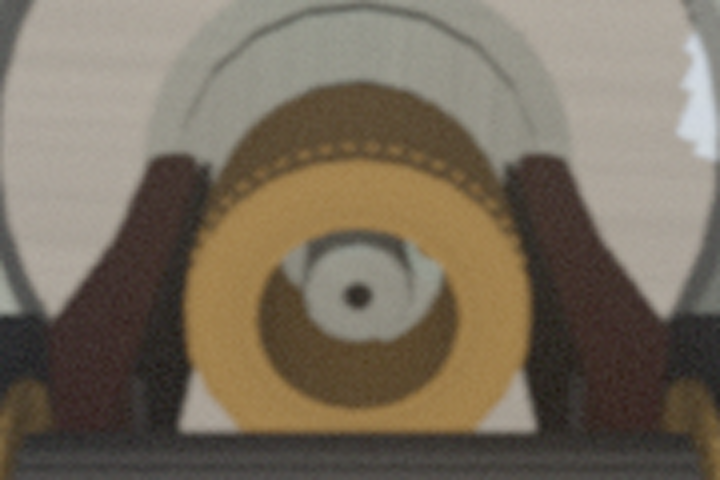

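View pics/side7.png

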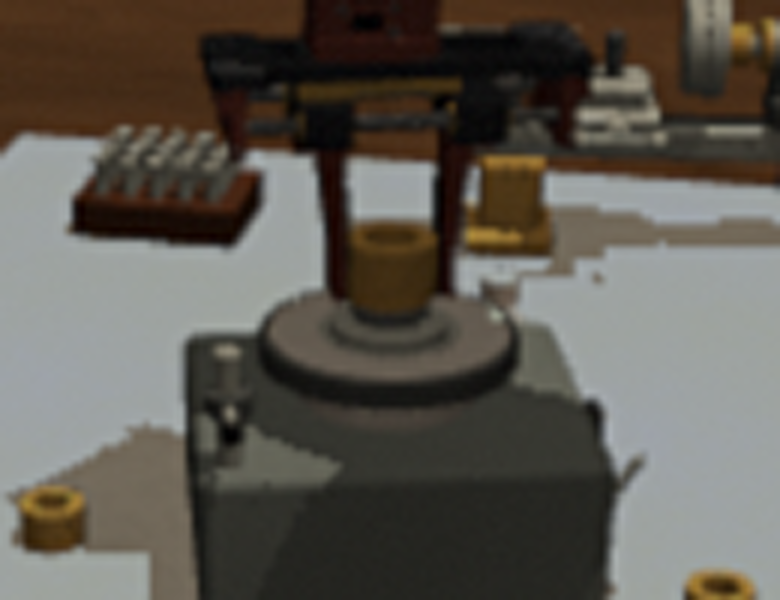

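Call:
jog_arm(
  steps=[
    [[0, 0, -0.0002, 0, 0, 3, 1], [0, 0, -0.0002, 0, 0, 3, 1], [0, 0, 0, 0, 0, 0, 1], [0, 0, 0, 0, 0, 0, 1]],
  ],
)

```text
t: 19.13
ee_pos: [540.8, -228.9, 328.2]
orientation: [-2.471, 1.939, -0.0]
ft_force: [-0.6, 0.2, 2.1]
width: 43.6
```

```bash
python3 s.py
```

```text
19.13 [ 540.85 -228.93  328.24] q6 2.481 F [-0.6  0.2  2.1] M [ 0.06  0.08 -0.01] w 43.65
```

Call:
jog_arm(
  steps=[
    [[0, 0, -0.0002, 0, 0, 0, 1], [0, 0, -0.0001, 0, 0, 0, 1], [0, 0, 0, 0, 0, 0, 1], [0, 0, 0, 0, 0, 0, 1]],
  ],
)

```text
t: 19.47
ee_pos: [540.8, -228.9, 328.4]
orientation: [2.469, -1.943, -0.0]
ft_force: [1.3, 0.1, -0.6]
width: 43.5
```

```bash
python3 s.py
```

```text
19.47 [ 540.81 -228.92  328.38] q6 2.484 F [ 1.3  0.1 -0.6] M [0.05 0.03 0.07] w 43.47
```

Call:
jog_arm(
  steps=[
    [[0, 0, -0.0002, 0, 0, 0, 1], [0, 0, -0.0002, 0, 0, 0, 1], [0, 0, 0, 0, 0, 0, 1], [0, 0, 0, 0, 0, 0, 1]],
  ],
)

```text
t: 19.8
ee_pos: [540.6, -228.8, 328.7]
orientation: [2.468, -1.943, -0.001]
ft_force: [-0.4, 0.3, -2.6]
width: 43.7
```

```bash
python3 s.py
```

```text
19.8 [ 540.65 -228.83  328.65] q6 2.484 F [-0.4  0.3 -2.6] M [ 0.03  0.1  -0.03] w 43.68
```

Call:
jog_arm(
  steps=[
    [[0, 0, -0.0002, 0, 0, 0, 1], [0, 0, -0.0001, 0, 0, 0, 1], [0, 0, 0, 0, 0, 0, 1], [0, 0, 0, 0, 0, 0, 1]],
  ],
)

```text
t: 20.13
ee_pos: [540.8, -228.9, 329.2]
orientation: [2.468, -1.943, -0.0]
ft_force: [0.2, 0.1, -2.4]
width: 44.0
```

```bash
python3 s.py;python3 - <<'E'
from h import *
for i in range(3):
    ctrl.get_image('side');print(ctrl.get_obs()['ft_force'].round(1))
E
```

```text
20.13 [ 540.79 -228.92  329.19] q6 2.484 F [ 0.2  0.1 -2.4] M [ 0.08  0.15 -0.03] w 44.03
[-0.5 -0.2 -1.8]
[ 0.2 -0.7 -2. ]
[-0.4  0.2 -1.8]
```

Fz stays at −2 N, the nut's own weight, through another 0.3 mm of lift: the thread is out. I lift 2 mm and check.

Call:
jog_arm(
  steps=[
    [[0, 0, -0.0005, 0, 0, 0, 1], [0, 0, -0.0005, 0, 0, 0, 1], [0, 0, -0.001, 0, 0, 0, 1], [0, 0, 0, 0, 0, 0, 1], [0, 0, 0, 0, 0, 0, 1]],
  ],
)

```text
t: 20.7
ee_pos: [540.9, -228.9, 331.3]
orientation: [-2.468, 1.944, -0.0]
ft_force: [-0.0, 0.3, -1.3]
width: 43.8
```

```bash
python3 s.py
```

```text
20.7 [ 540.86 -228.93  331.33] q6 2.484 F [-0.   0.3 -1.3] M [0.06 0.15 0.03] w 43.84
```

Call:
jog_arm(
  steps=[
    [[0, 0, -0.003, 0, 0, 0, 1], [0, 0, -0.006, 0, 0, 0, 1], [0, 0, -0.01, 0, 0, 0, 1], [0, 0, -0.015, 0, 0, 0, 1], [0, 0, -0.015, 0, 0, 0, 1], [0, 0, -0.015, 0, 0, 0, 1], [0, 0, -0.01, 0, 0, 0, 1], [0, 0, 0, 0, 0, 0, 1], [0, 0, 0, 0, 0, 0, 1]],
  ],
)

```text
t: 21.45
ee_pos: [540.8, -228.9, 406.0]
orientation: [-2.468, 1.943, -0.003]
ft_force: [-0.2, -0.1, -1.9]
width: 43.8
```

```bash
python3 s.py;python3 - <<'E'
from h import *
x,y=335,140
im=ctrl.get_image('side');cv2.imwrite('pics/side8.png',cv2.resize(im[y-50:y+50,x-65:x+65],None,fx=6,fy=6,interpolation=2)[:,:,::-1])
E
```

```text
21.45 [ 540.83 -228.92  406.02] q6 2.484 F [-0.2 -0.1 -1.9] M [0.11 0.09 0.01] w 43.82
```

View pics/side8.png

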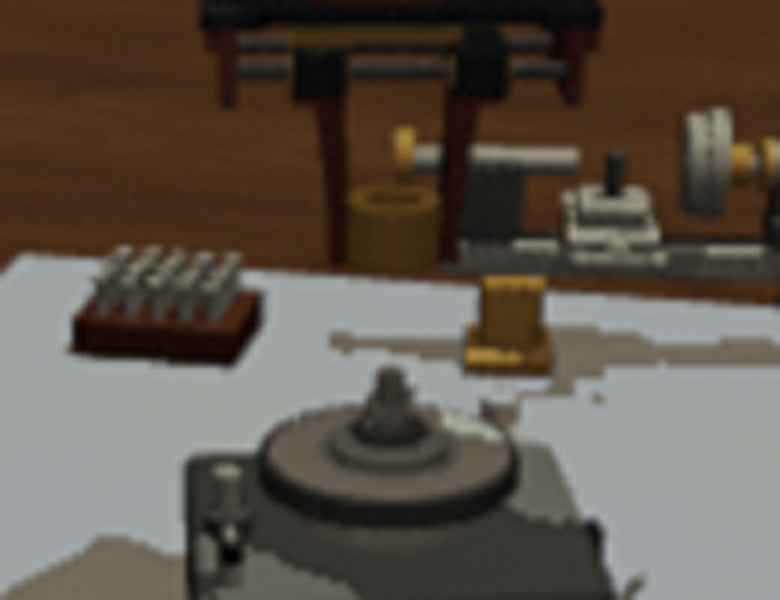

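The picture shows the nut in the jaws at (393,230), well above the bare spindle at (388,410). Next: turn the wrist back, then carry to the tray.

Call:
jog_arm(
  steps=[
    [[0, 0, 0, 0, 0, -7, 1], [0, 0, 0, 0, 0, -7, 1], [0, 0, 0, 0, 0, -7, 1], [0, 0, 0, 0, 0, -7, 1], [0, 0, 0, 0, 0, -7, 1], [0, 0, 0, 0, 0, -7, 1], [0, 0, 0, 0, 0, -7, 1], [0, 0, 0, 0, 0, -7, 1], [0, 0, 0, 0, 0, -7, 1], [0, 0, 0, 0, 0, -7, 1], [0, 0, 0, 0, 0, -7, 1], [0, 0, 0, 0, 0, -7, 1], [0, 0, 0, 0, 0, -7, 1], [0, 0, 0, 0, 0, 0, 1], [0, 0, 0, 0, 0, 0, 1]],
  ],
)

```text
t: 22.75
ee_pos: [540.6, -228.8, 404.2]
orientation: [-3.116, -0.392, 0.002]
ft_force: [0.3, 0.3, -2.1]
width: 44.0
```

```bash
python3 s.py; python3 -c "
from h import *
o=ctrl.get_obs();Rm=R.from_rotvec(o['orientation']).as_matrix();print(Rm.round(3),Rm.T@(np.array([524,193,o['ee_pos'][2]])-o['ee_pos']))"
```

```text
22.75 [ 540.59 -228.82  404.24] q6 0.900 F [ 0.3  0.3 -2.1] M [-0.05  0.09  0.02] w 43.97
[[ 0.969  0.248 -0.002]
 [ 0.248 -0.969  0.001]
 [-0.001 -0.001 -1.   ]] [ 8.84702819e+01 -4.12775101e+02  3.28786460e-01]
```

Call:
jog_arm(
  steps=[
    [[0.0063, -0.0295, 0, 0, 0, 0, 1], [0.0063, -0.0295, 0, 0, 0, 0, 1], [0.0063, -0.0295, 0, 0, 0, 0, 1], [0.0063, -0.0295, 0, 0, 0, 0, 1], [0.0063, -0.0295, 0, 0, 0, 0, 1], [0.0063, -0.0295, 0, 0, 0, 0, 1], [0.0063, -0.0295, 0, 0, 0, 0, 1], [0.0063, -0.0295, 0, 0, 0, 0, 1], [0.0063, -0.0295, 0, 0, 0, 0, 1], [0.0063, -0.0295, 0, 0, 0, 0, 1], [0.0063, -0.0295, 0, 0, 0, 0, 1], [0.0063, -0.0295, 0, 0, 0, 0, 1], [0.0063, -0.0295, 0, 0, 0, 0, 1], [0.0063, -0.0295, 0, 0, 0, 0, 1], [0, 0, 0, 0, 0, 0, 1], [0, 0, 0, 0, 0, 0, 1], [0, 0, 0, 0, 0, 0, 1]],
  ],
)

```text
t: 24.17
ee_pos: [522.1, 192.8, 404.8]
orientation: [3.116, 0.396, -0.002]
ft_force: [-0.5, -0.3, -2.6]
width: 43.7
```

```bash
python3 s.py;python3 - <<'E'
from h import *
o=ctrl.get_obs()
im=ctrl.get_image('wrist');cv2.imwrite('pics/w9.png',im[:,:,::-1])
c=cam('wrist',o)
print([proj(c,[o['ee_pos'][0],o['ee_pos'][1],4]).round(0)])
im=ctrl.get_image('side');cv2.imwrite('pics/side9.png',im[:,:,::-1])
E
```

```text
24.17 [522.12 192.76 404.75] q6 1.651 F [-0.5 -0.3 -2.6] M [-0.04  0.08 -0.01] w 43.66
[array([319., 174.])]
```

View pics/w9.png

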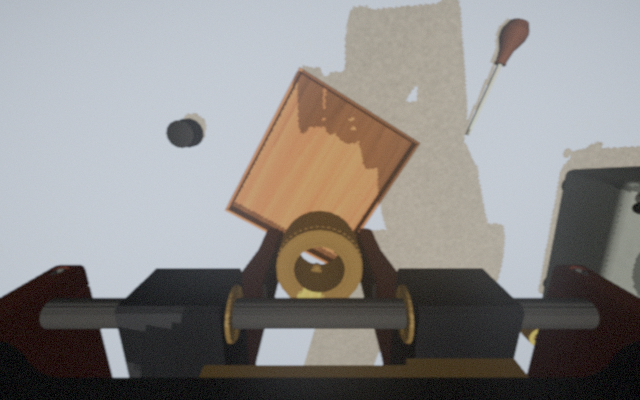

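View pics/side9.png

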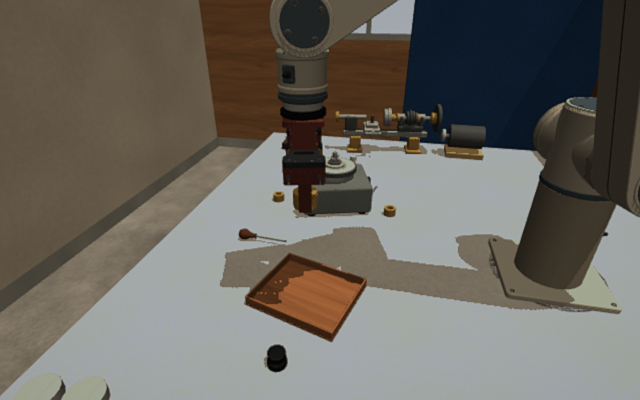

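Call:
jog_arm(
  steps=[
    [[0, 0, 0.01, 0, 0, 0, 1], [0, 0, 0.02, 0, 0, 0, 1], [0, 0, 0.025, 0, 0, 0, 1], [0, 0, 0.025, 0, 0, 0, 1], [0, 0, 0.025, 0, 0, 0, 1], [0, 0, 0.025, 0, 0, 0, 1], [0, 0, 0.025, 0, 0, 0, 1], [0, 0, 0.02, 0, 0, 0, 1], [0, 0, 0.015, 0, 0, 0, 1], [0, 0, 0.01, 0, 0, 0, 1], [0, 0, 0.005, 0, 0, 0, 1], [0, 0, 0.003, 0, 0, 0, 1], [0, 0, 0.002, 0, 0, 0, 1], [0, 0, 0.002, 0, 0, 0, 1], [0, 0, 0, 0, 0, 0, 1], [0, 0, 0, 0, 0, 0, 1], [0, 0, 0, 0, 0, 0, 1]],
  ],
)

```text
t: 25.68
ee_pos: [522.5, 193.1, 193.8]
orientation: [-3.116, -0.398, -0.002]
ft_force: [0.5, 0.6, -2.2]
width: 43.4
```

```bash
python3 s.py;python3 - <<'E'
from h import *
im=ctrl.get_image('side');cv2.imwrite('pics/side10.png',cv2.resize(im[220:350,220:400],None,fx=4,fy=4,interpolation=2)[:,:,::-1])
E
```

```text
25.68 [522.52 193.11 193.79] q6 1.649 F [ 0.5  0.6 -2.2] M [-0.03  0.18 -0.03] w 43.40
```

View pics/side10.png

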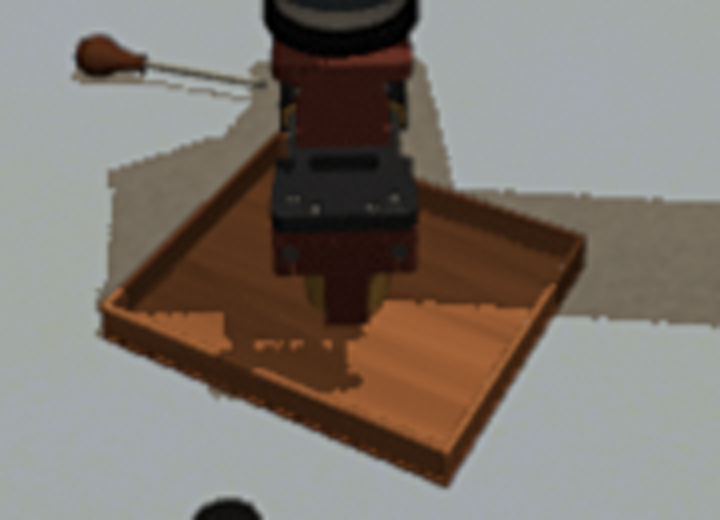

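Call:
jog_arm(
  steps=[
    [[0, 0, 0.0007, 0, 0, 0, 1], [0, 0, 0.0007, 0, 0, 0, 1], [0, 0, 0.0007, 0, 0, 0, 1], [0, 0, 0.0007, 0, 0, 0, 1], [0, 0, 0.0007, 0, 0, 0, 1], [0, 0, 0, 0, 0, 0, 1], [0, 0, 0, 0, 0, 0, 1], [0, 0, 0, 0, 0, 0, 1]],
  ],
)

```text
t: 26.4
ee_pos: [522.3, 193.0, 189.7]
orientation: [-3.116, -0.398, 0.0]
ft_force: [1.3, 0.5, -1.4]
width: 43.8
```

```bash
python3 s.py
```

```text
26.4 [522.33 193.01 189.67] q6 1.649 F [ 1.3  0.5 -1.4] M [-0.02  0.17  0.04] w 43.82
```

Call:
jog_arm(
  steps=[
    [[0, 0, 0.0003, 0, 0, 0, 1], [0, 0, 0.0003, 0, 0, 0, 1], [0, 0, 0.0003, 0, 0, 0, 1], [0, 0, 0, 0, 0, 0, 1], [0, 0, 0, 0, 0, 0, 1]],
  ],
)

```text
t: 26.82
ee_pos: [522.3, 193.0, 188.8]
orientation: [3.116, 0.398, -0.0]
ft_force: [-0.4, -0.4, -2.2]
width: 43.7
```

```bash
python3 s.py
```

```text
26.82 [522.31 192.98 188.76] q6 1.649 F [-0.4 -0.4 -2.2] M [-0.05  0.13 -0.03] w 43.74
```

Call:
jog_arm(
  steps=[
    [[0, 0, 0.0003, 0, 0, 0, 1], [0, 0, 0.0003, 0, 0, 0, 1], [0, 0, 0, 0, 0, 0, 1], [0, 0, 0, 0, 0, 0, 1]],
  ],
)

```text
t: 27.15
ee_pos: [522.3, 193.0, 188.2]
orientation: [3.116, 0.398, -0.0]
ft_force: [0.6, 0.1, -2.3]
width: 43.7
```

```bash
python3 s.py
```

```text
27.15 [522.32 192.98 188.17] q6 1.649 F [ 0.6  0.1 -2.3] M [-0.03  0.19  0.02] w 43.71
```

Call:
jog_arm(
  steps=[
    [[0, 0, 0.0003, 0, 0, 0, 1], [0, 0, 0.0003, 0, 0, 0, 1], [0, 0, 0, 0, 0, 0, 1], [0, 0, 0, 0, 0, 0, 1]],
  ],
)

```text
t: 27.48
ee_pos: [522.3, 193.0, 187.6]
orientation: [3.116, 0.398, -0.0]
ft_force: [-0.1, -0.7, -1.6]
width: 43.7
```

```bash
python3 s.py
```

```text
27.48 [522.33 192.98 187.6 ] q6 1.649 F [-0.1 -0.7 -1.6] M [-0.03  0.02 -0.02] w 43.74
```

Call:
jog_arm(
  steps=[
    [[0, 0, 0.0003, 0, 0, 0, 1], [0, 0, 0.0002, 0, 0, 0, 1], [0, 0, 0, 0, 0, 0, 1], [0, 0, 0, 0, 0, 0, 1]],
  ],
)

```text
t: 27.82
ee_pos: [522.3, 193.0, 187.2]
orientation: [-3.116, -0.398, -0.0]
ft_force: [-1.1, 0.4, 1.8]
width: 43.7
```

```bash
python3 s.py
```

```text
27.82 [522.33 193.01 187.23] q6 1.649 F [-1.1  0.4  1.8] M [-0.04  0.24  0.03] w 43.68
```

Contact: Fz went from −2 to +1.8 N, and the nut stands on the tray floor. I release with a part opening.

Call:
jog_arm(
  steps=[
    [[0, 0, 0, 0, 0, 0, 0.4], [0, 0, 0, 0, 0, 0, 0.0], [0, 0, 0, 0, 0, 0, -0.2], [0, 0, 0, 0, 0, 0, -0.3], [0, 0, 0, 0, 0, 0, -0.3], [0, 0, 0, 0, 0, 0, -0.3], [0, 0, 0, 0, 0, 0, -0.3], [0, 0, 0, 0, 0, 0, -0.3]],
  ],
)

```text
t: 28.48
ee_pos: [522.4, 193.0, 187.1]
orientation: [3.116, 0.398, 0.0]
ft_force: [0.6, 0.2, 0.5]
width: 57.0
```

```bash
python3 s.py;python3 - <<'E'
from h import *
im=ctrl.get_image('wrist');cv2.imwrite('pics/w11.png',im[:,:,::-1])
E
```

```text
28.48 [522.35 193.   187.08] q6 1.649 F [0.6 0.2 0.5] M [-0.04  0.12 -0.01] w 56.97
```

View pics/w11.png

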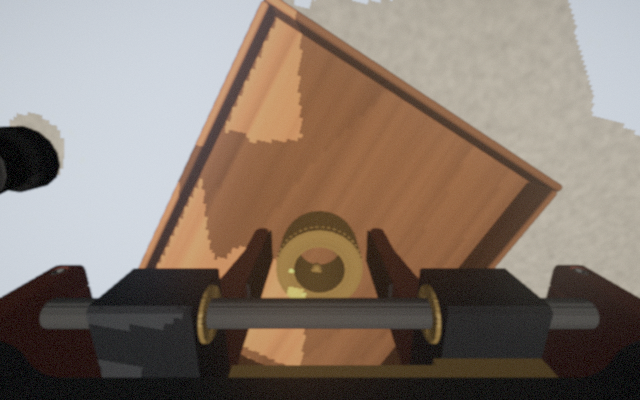

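The nut stands flat at (319,265) px, clear of both jaws and inside the tray. I retreat straight up.

Call:
jog_arm(
  steps=[
    [[0, 0, -0.003, 0, 0, 0, -0.3], [0, 0, -0.005, 0, 0, 0, -0.3], [0, 0, -0.01, 0, 0, 0, -0.3], [0, 0, -0.02, 0, 0, 0, -0.3], [0, 0, -0.03, 0, 0, 0, -0.3], [0, 0, -0.03, 0, 0, 0, -0.3], [0, 0, -0.03, 0, 0, 0, -0.3], [0, 0, -0.03, 0, 0, 0, -0.3], [0, 0, -0.02, 0, 0, 0, -0.3], [0, 0, 0, 0, 0, 0, -0.3], [0, 0, 0, 0, 0, 0, -0.3], [0, 0, 0, 0, 0, 0, -0.3], [0, 0, 0, 0, 0, 0, -0.3]],
  ],
)

```text
t: 29.62
ee_pos: [521.8, 192.8, 363.9]
orientation: [3.116, 0.398, -0.004]
ft_force: [0.3, -0.1, -0.3]
width: 56.7
```

```bash
python3 s.py;python3 - <<'E'
from h import *
a=ctrl.get_image('wrist');b=ctrl.get_image('side');c=ctrl.get_image('scene')
cv2.imwrite('pics/f1.png',np.vstack([np.hstack([a,b]),np.hstack([c,cv2.resize(b[130:330,200:520],(640,400))])])[:,:,::-1][::1,::1])
i=cv2.imread('pics/f1.png');cv2.imwrite('pics/f1.png',cv2.resize(i,(800,500),interpolation=cv2.INTER_AREA))
E
```

```text
29.62 [521.75 192.77 363.91] q6 1.649 F [ 0.3 -0.1 -0.3] M [-0.03  0.14 -0.02] w 56.71
```

View pics/f1.png

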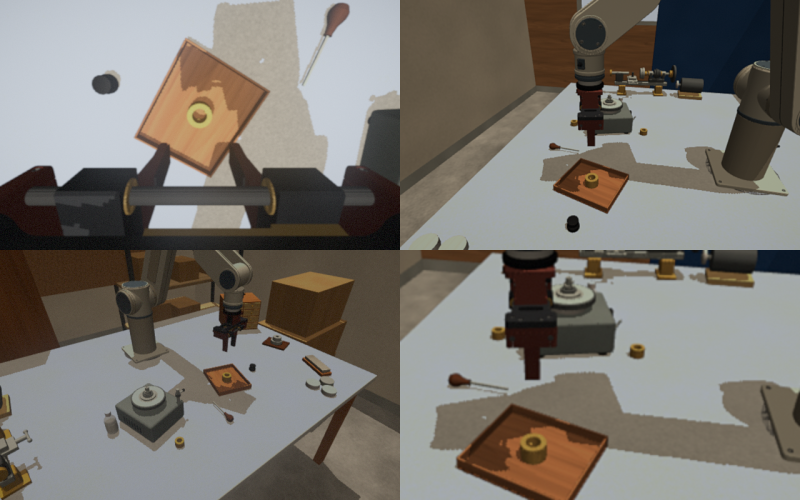

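The nut lies flat in the middle of the tray, at (200,115) in the wrist view. The gripper is clear of everything and the other things haven't moved. I'm handing the job in.

```bash
python3 -c "
from workcell import ctrl
print(ctrl.close_job())"
```

```text
the job is handed in; nothing more can be done
None
```

The hub nut is off the spindle and lies flat in the middle of the wooden parts tray. I handed the job in at about 30 s of the 72 s allowed; it reports no verdict.

- **Unscrewing:** I turned the nut clockwise about 280° in one grip, raising the tool with it about 7.5 mm. Sideways forces stayed around 1 N and vertical forces within 3 N in the readings between moves. Before lifting, the vertical force settled at about −2 N, the nut's own weight, which showed the thread was out.
- **Placing:** The nut touched the tray floor with about 2 N. It sat about 1.5 mm higher in the jaws than I had worked out, so contact came that much later. That could be slight slip in the grip or the roughly 2 mm calibration error.
- **Last checks:** The final pictures show the nut flat in the tray, the spindle bare, the gripper clear and the other things where they were. The wrist force was about zero.
- **Disagreement:** The first wrist-camera position was about 3 mm off the spindle axis. I corrected it by comparing views half a turn apart, before gripping.

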